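Find the full soap box by weight and slide it home under the niche's glass shelf

TASK

Lift both of the look-alike closed soap boxes out of the bamboo tray, feeling as you lift which one is heavier: that one has the whole bar of soap in it. Once both are out of the tray, slide the heavier box endways into the empty bay of the plaster niche, under the glass shelf, until it is fully home against the back wall. Leave the lighter box standing upright on the open ledge, do not tip either box over, and leave the other toilet things where they are.

Things in the scene. Friction and masses are not known exactly. Their poses are not given: they have to be found in the camera images.
- box_a: One of two look-alike closed yellow soap boxes, 114 long (x, over a thumb lip at the -x end and a hinge barrel at the +x end; shell 108) x 62 wide (y, smooth flat sides) x 48 mm high. Origin: centre of the underside; z up. Starts flat in the tray, underside 12 mm above the ledge, length along the tray's x. One box holds a whole bar, the other a worn sliver; which one changes.
- box_b: The other soap box, alike in shape, size, origin and axes. With contents a box weighs 70 to 320 g, the heavier at least 1.8 times the lighter. The contents can shift a little inside. Lids stay shut. Sliding a box on the ledge takes about 1 to 4 N, with short peaks above 6 N as a finger first meets it.
- tray: Bamboo tray, fixed, 190 (x) x 280 (y) mm. Its floor is 12 mm above the ledge, its rim is 10 mm thick with its top 30 mm above the ledge. Origin: on the ledge, under the tray's centre. The boxes start about 60 mm either side of the centre along the tray's y, about parallel to its x.
- niche: Fixed white plaster niche on the ledge. Origin: on the ledge at the foot of the empty bay's back wall, on the bay's centre line; +x points into the wall, the bay opens to -x (towards the robot). Bay 74 mm wide (y), its floor is the level ledge. A box fully home lies along x, centre at x = -57 mm. The niche ends at y = +59 mm; a second, filled cubby reaches to y = -190 mm.
- bay_mouth (a point): Centre of the empty bay's mouth, on the ledge, 106 mm in front (-x) of the back wall, same axes as the niche. Two cheeks 22 mm thick, 75 mm high, end here in rounded noses (11 mm radius). A box that is home stands out 8 mm in front of this point.
- shelf_edge (a point): Middle of the glass shelf's front edge above the bay, on its top face, 83 mm above the ledge (the underside is 75 mm above it) and 79 mm in front of the back wall. The shelf covers the whole niche from here back; nothing stands on it. A box that is home stands out 35 mm in front of it.
- mirror: Bystander: white plastic mirror, 150 wide, on a small hinged stand, about 150 mm high; foot 85 x 120 mm. Origin: centre of the foot's underside.
- lotion: Bystander: closed white lotion tube lying flat, 165 mm long (x from -80 to +85 mm), 50 wide, 30 high. Origin: on the ledge under its middle.
- toothbrush: Bystander: bamboo toothbrush lying along its x, from -90 to +95 mm, 12 wide, 18 mm high at the head (+x). Origin: on the ledge under its middle.
- nail_file: Bystander: steel nail file with a black handle lying along its x, from -90 to +90 mm, 16 wide, up to 7 mm high. Origin: on the ledge under its middle.
- comb: Bystander: dark wooden comb lying flat along its x, 170 x 36 x 5 mm. Origin: on the ledge under its middle.
- tumbler: Bystander: white ceramic tumbler, 72 mm across, 95 high, standing. Origin: centre of its underside.
- cream_jar: Bystander: amber glass cream jar with metal cap, 62 mm across, 55 high, standing. Origin: centre of its underside.
There are look-alikes about, which are no part of the job. Leave any orange or turquoise look-alike of the box_a alone.

How it is judged:
By the outcome, as a careful person would: the job done as asked, in the order asked, and still so for the second after the job is handed in, with the robot touching nothing.
It also fails if it takes over 72 s, if anything falls off the work surface, if the arm or the gripper's body presses on something with over 40 N, if the wrist force passes 120 N, or if a joint passes its speed limit or range.

ROBOT

A 6-joint arm with a two-finger parallel gripper is mounted at the origin on the work surface. World frame = base frame: x ahead of the robot, y to its left, z up, the work surface at z = 0. Lengths are in m, angles in rad, forces in N, time in s.
With the tool pointing down it reaches from about 0.425 to 0.95 m from the base axis. Payload 3.5 kg.
Tool frame: the origin (TCP) lies at the very end of the fingers, on their centre line; the grasp point (between the pads) lies 19 mm behind it (ctrl.grip_point_offset is the distance from the TCP to the grasp point, in m); z points along the fingers, y is the line along which they close (so a half turn about z gives the same grasp; the last joint's range is limited). The gripper opens to 85 mm and grips with 20 to 120 N. Pads are 22 mm wide; open, the fingers measure 114 mm over their backs; the gripper's body (76 mm by 85 mm) begins 54 mm behind the grasp point. The pads swing forward as they close: fully open they stand 13 mm farther back than shut.
Start: joints at [-1.374, 0.286, 1.577, -0, 1.279, -0.15], TCP at [0.229, -0.635, 0.231] pointing down, gripper open.
Joint ranges: [-2.77, 2.77], [-0.9, 2.22], [0.21, 2.48], [-1.53, 4.67], [0.24, 2.81], [-2.84, 2.84]. Speed limits (rad/s): [2.79, 2.79, 3.14, 3.14, 3.14, 3.14].

INTERFACE

Orientations are given as a unit quaternion [x, y, z, w].
In Python, from plant import ctrl gives the robot as it stands. The module is installed in compiled form; this text tells all that it offers.
- The arm moves only by the shell command python3 -m pendant 'ROWS' [OPENING] [FORCE]. ROWS is JSON, a list of rows, each an object of numbers: "dx", "dy", "dz": the shift along the tool's x, y, z in cm; "twist": the turn about the tool's z in degrees. A call has 1 to 10 rows; each row is the pose to reach, as a shift and turn from the pose commanded when the call began, along the tool's axes at that moment; what a row does not reach only later rows make up. A row lasts 1/8 s, in which the tool goes at most 62.5 mm and 10.7 degrees, less where a joint would pass 70% of its speed; a pose out of reach is approached as far as the arm can. A call with a gripper value outside its range is refused whole. OPENING is the opening in per cent of the stroke, from 0 (shut) to 100 (fully open), set as the call begins (- or left out, the last holds). The fingers move at their own pace and stop on an object; FORCE is the grip in N (left out, the last holds). Time passes only in rows, so rows that repeat a pose let the fingers close. It gives the time, the measured TCP pose, the force, the opening and the grip force at its end, in the units of the state.
- ctrl.get_state(): the state, without advancing time (a new reading comes with each control period).
- ctrl.read_camera(name): name is "side" or "top" or "wrist"; returns a dict with "img" (400x640x3 uint8, red, green, blue), "depth" (400x640 float32, m along the optical axis (not along the pixel's ray), 0 where there is no reading), "camera_matrix" (3x3 intrinsics, pixels), "distortion" ([k1, k2, p1, p2, k3] as OpenCV has them; the pictures are not rectified), "xyz" and "rotation" of the camera in the world; the wrist camera has in their place "tool_from_camera" (4x4, takes a point from camera to tool coordinates, whose origin is the TCP and whose axes are the flange's). Camera axes: x right, y up, looking along -z (the intrinsics and any distortion apply to the point x, -y, -z); pixel columns grow to the right and rows downward; lengths in m; the calibration is good to about 2 mm. A picture is of the moment at which its call begins: read the wrist's pose just before it.
- ctrl.sign_off(): hands the job in; it is judged then, once.
The state is a dict: "time": time; "qpos": joint angles; "dq": joint speeds; "joint_efforts": joint torques, N m; "eef_pos": TCP position; "tcp_rot": TCP orientation; "contact_force": force on the tool from outside, world axes, zero at the start; "wrist_torque": the same for the moment, N m; "opening": opening from 0.0 (shut) to 1.0 (fully open); "finger_force": force on a finger pad.
Only numpy, scipy, OpenCV 4.12 (cv2) and the standard library are available. Lean on these libraries where they do the work, as an engineer would, in place of code of your own. Each camera call takes 0.05 s, during which the arm holds its last target. There are 200 camera calls.

## Working session

There is one attempt and no reset: what is moved stays moved. The work goes in short steps, Python scripts to look and compute and a shell command to move; the robot and the scene stay as the last step left them, time stands still between calls to the robot, and variables do not carry over. Pictures are saved under pics/ and viewed, at most 10 in all, crops included, and the job is handed in when it is done.

```bash
mkdir -p pics; cat > h.py <<'E'
import numpy as np, cv2
from scipy.spatial.transform import Rotation as R
from plant import ctrl
def cam(name):
    s=ctrl.get_state(); c=ctrl.read_camera(name)
    if name=="wrist":
        T=np.eye(4); q=np.array(s["tcp_rot"]); T[:3,:3]=R.from_quat(q).as_matrix() if q.size==4 else q.reshape(3,3); T[:3,3]=s["eef_pos"]
        T=T@np.array(c["tool_from_camera"]); c["R"]=T[:3,:3]; c["t"]=T[:3,3]
    else:
        r=np.array(c["rotation"]); c["R"]=R.from_quat(r).as_matrix() if r.size==4 else r.reshape(3,3); c["t"]=np.array(c["xyz"])
    return c
def rays(c,px):
    u=cv2.undistortPoints(np.array(px,float).reshape(-1,1,2),np.array(c["camera_matrix"]),np.array(c["distortion"])).reshape(-1,2)
    return np.c_[u[:,0],-u[:,1],-np.ones(len(u))]
def plane(c,px,z):
    d=rays(c,px)@c["R"].T
    return c["t"]+d*((z-c["t"][2])/d[:,2])[:,None]
def cloud(c):
    h,w=c["depth"].shape; g=np.stack(np.meshgrid(np.arange(w),np.arange(h)),-1).reshape(-1,2)
    return (c["t"]+(rays(c,g)*c["depth"].reshape(-1,1))@c["R"].T).reshape(h,w,3)
def save(c,n): cv2.imwrite("pics/"+n,cv2.cvtColor(c["img"],cv2.COLOR_RGB2BGR))
E
python3 - <<'E'
from h import *
print(ctrl.get_state())
for n in("top","side"):
    c=cam(n); save(c,n+"1.png"); print(n,c["t"],c["R"].round(2).tolist(),c["distortion"])
    P=cloud(c); hsv=cv2.cvtColor(c["img"],cv2.COLOR_RGB2HSV)
    m=cv2.inRange(hsv,(18,90,90),(36,255,255)); cs,_=cv2.findContours(m,0,2)
    for k in cs:
        if cv2.contourArea(k)>150:
            r=cv2.minAreaRect(k); mm=np.zeros_like(m); cv2.drawContours(mm,[k],-1,255,-1); q=P[(mm>0)&(c["depth"]>0)]
            print(r,np.median(q,0).round(3),np.percentile(q[:,2],[5,95]).round(3))
E
```

```text
{'time': 0.0, 'qpos': array([-1.37401870e+00,  2.87202976e-01,  1.57818575e+00,  2.68158464e-05,
        1.27857951e+00, -1.49987516e-01]), 'dq': array([-0.0001979 , -0.00081337,  0.00097786, -0.00166433, -0.00103058,
       -0.00058218]), 'joint_efforts': array([-3.32714053e-04, -4.05977511e+01, -2.92630488e+01, -9.96272956e-05,
        5.79765197e-03,  4.93686798e-06]), 'eef_pos': array([ 0.22931598, -0.63415715,  0.22991755]), 'tcp_rot': array([ 9.85006832e-01,  1.72511244e-01, -1.49545306e-05, -1.18776838e-03]), 'contact_force': array([ 0.31425588,  0.27619516, -0.08538724]), 'wrist_torque': array([ 0.00070077, -0.04274391, -0.02047372]), 'finger_force': 0.0, 'opening': 0.9981965398342664}
top [0.22511241 0.04850554 1.56106613] [[0.02, 0.99, -0.17], [-1.0, 0.02, 0.01], [0.01, 0.17, 0.99]] [0.03696813 0.         0.         0.         0.        ]
((231.00180053710938, 206.89169311523438), (61.69392395019531, 92.89238739013672), 75.69972229003906) [0.471 0.316 0.019] [0.006 0.063]
side [ 0.4362016  -1.16911817  0.95010226] [[1.0, 0.04, -0.04], [-0.05, 0.57, -0.82], [-0.01, 0.82, 0.57]] [-0.01916424  0.          0.          0.          0.        ]
((304.01922607421875, 174.09616088867188), (33.92809295654297, 33.33974075317383), 78.69007110595703) [0.483 0.274 0.048] [0.011 0.062]
```

View pics/top1.png

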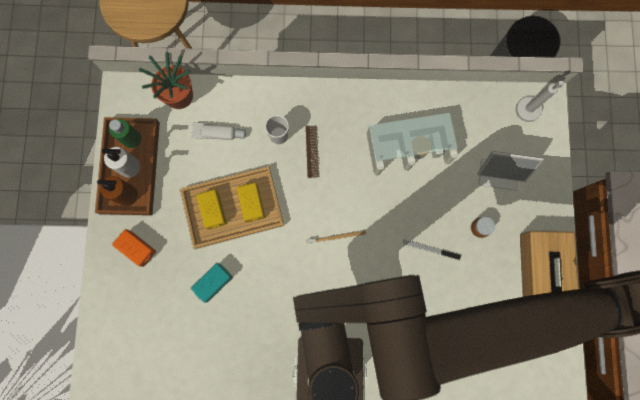

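View pics/side1.png

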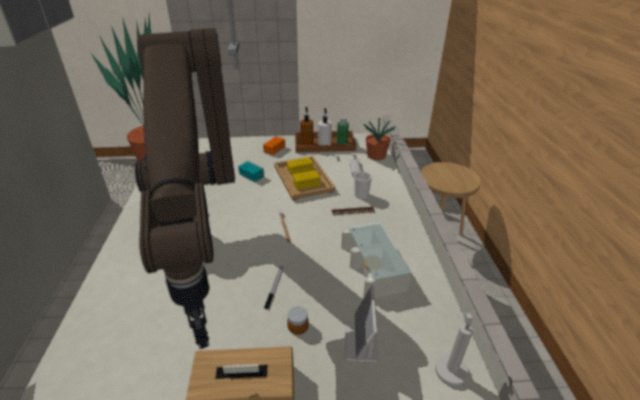

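The top view shows two yellow boxes in the tray at about (210,209) and (250,202). The orange box at (133,247) and the turquoise one at (211,283) lie outside the tray and are look-alikes to leave alone. The niche is at (413,140), with its bay opening towards the bottom of the image. Next I measure these and confirm in an enlarged crop.

```bash
python3 - <<'E'
from h import *
c=cam("top"); P=cloud(c); np.savez("top.npz",P=P,img=c["img"])
im=cv2.cvtColor(c["img"],cv2.COLOR_RGB2BGR)
a=cv2.resize(im[160:255,170:295],(400,304),interpolation=2); b=cv2.resize(im[100:180,362:467],(400,304),interpolation=2)
cv2.imwrite("pics/crop1.png",np.hstack([a,b]))
hsv=cv2.cvtColor(c["img"],cv2.COLOR_RGB2HSV)
m=cv2.inRange(hsv,(22,200,80),(36,255,255)); cs,_=cv2.findContours(m,0,2)
for k in cs:
    if cv2.contourArea(k)>60:
        mm=np.zeros_like(m); cv2.drawContours(mm,[k],-1,255,-1)
        q=P[(mm>0)&(P[...,2]>.045)]
        w=plane(c,k.reshape(-1,2),.06)[:,:2]*1000
        print("box",cv2.boundingRect(k),np.percentile(q[:,2],[10,50,90]).round(3),cv2.minAreaRect(w.astype(np.float32)), len(q), cv2.minAreaRect((q[:,:2]*1000).astype(np.float32)))
# tray: rim points
r=P[160:255,170:295].reshape(-1,3); h=hsv[160:255,170:295].reshape(-1,3)
s=(r[:,2]>.022)&(r[:,2]<.036)&(h[:,1]>70)
print("tray",cv2.minAreaRect((r[s,:2]*1000).astype(np.float32)),s.sum())
r=P[100:180,362:467].reshape(-1,3)
for lo,hi in((.076,.092),(.065,.076)):
    s=(r[:,2]>lo)&(r[:,2]<hi); rr=cv2.minAreaRect((r[s,:2]*1000).astype(np.float32)); print("niche",lo,s.sum(),rr,cv2.boxPoints(rr).round().tolist())
# depth map over ledge check
print("ledge z",np.median(P[230:240,300:360,2]))
E
```

```text
box (197, 190, 27, 38) [0.055 0.06  0.064] ((464.55535888671875, 365.67138671875), (108.6864013671875, 59.2869758605957), 17.693923950195312) 674 ((347.811767578125, 244.1163330078125), (452.24652099609375, 93.53057861328125), 46.2166862487793)
box (237, 183, 26, 38) [0.055 0.06  0.064] ((488.26605224609375, 249.43959045410156), (107.56725311279297, 57.91130065917969), 15.05124568939209) 660 ((371.5167236328125, 180.62060546875), (386.47119140625, 78.70487213134766), 30.552181243896484)
tray ((479.4222412109375, 309.1014404296875), (192.47503662109375, 280.9417419433594), 16.50177001953125) 1088
niche 0.076 2990 ((685.5134887695312, -238.37876892089844), (141.94630432128906, 250.17156982421875), 11.024961471557617) [[592.0, -129.0], [640.0, -375.0], [779.0, -348.0], [731.0, -102.0]]
niche 0.065 229 ((684.63134765625, -238.1444091796875), (142.70193481445312, 249.8734893798828), 10.531914710998535) [[592.0, -128.0], [637.0, -374.0], [778.0, -348.0], [732.0, -102.0]]
ledge z 0.0013333576005221115
```

View pics/crop1.png

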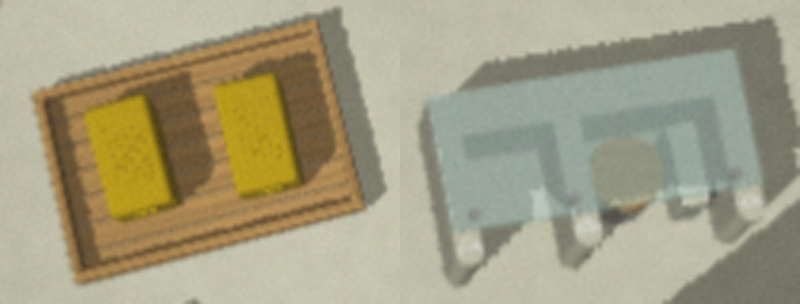

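In the crop, the left panel shows both boxes lying parallel to the tray, at (130,155) and (255,135). The right panel shows the left bay empty at about (515,190), and the right cubby filled by a round thing at (625,170). The tray measures 192x281 mm and the niche is 250 mm wide, both as specified. I'll go over the niche mouth first, where the wrist camera can refine the measurement.

```bash
cat >> h.py <<'E'
def rel(xyz,yaw=None):
    s=ctrl.get_state(); M=R.from_quat(s["tcp_rot"]).as_matrix(); d=M.T@(np.array(xyz)-s["eef_pos"])*100
    y=np.degrees(np.arctan2(M[1,0],M[0,0])); print("shift cm",d.round(2),"twist",None if yaw is None else round((y-yaw+180)%360-180,2),"yaw now",y.round(2),"pos",s["eef_pos"].round(4))
E
python3 -c "
from h import *
rel((.55,-.2,.27),11); print(ctrl.read_camera('wrist')['tool_from_camera'])"
```

```text
shift cm [ 44.92 -29.95  -3.91] twist 8.87 yaw now 19.87 pos [ 0.2293 -0.6343  0.2302]
[[ 5.94083317e-06  9.52039062e-01  3.05976509e-01  7.95053509e-02]
 [ 9.99999866e-01  1.52582128e-04 -4.94171853e-04 -1.22140702e-03]
 [-5.17157454e-04  3.05976471e-01 -9.52038934e-01 -1.43256654e-01]
 [ 0.00000000e+00  0.00000000e+00  0.00000000e+00  1.00000000e+00]]
```

```bash
python3 -m pendant '[{"dx":45,"dy":-30,"dz":-4,"twist":9},{"dx":45,"dy":-30,"dz":-4,"twist":9},{"dx":45,"dy":-30,"dz":-4,"twist":9},{"dx":45,"dy":-30,"dz":-4,"twist":9},{"dx":45,"dy":-30,"dz":-4,"twist":9},{"dx":45,"dy":-30,"dz":-4,"twist":9},{"dx":45,"dy":-30,"dz":-4,"twist":9},{"dx":45,"dy":-30,"dz":-4,"twist":9},{"dx":45,"dy":-30,"dz":-4,"twist":9},{"dx":45,"dy":-30,"dz":-4,"twist":9}]' 100
python3 - <<'E'
from h import *
c=cam("wrist"); save(c,"w1.png"); P=cloud(c); np.save("w1.npy",P)
y=np.radians(11.0); o=np.array([.603,-.187]); d=P[...,:2]-o
U=d[...,0]*np.cos(y)+d[...,1]*np.sin(y); V=-d[...,0]*np.sin(y)+d[...,1]*np.cos(y); Z=P[...,2]
# cheeks: tall points in front of the shelf (u in -.02..0.03), z .06-.08
for lo,hi in((-.005,.0),(.0,.005),(.005,.010),(.010,.015),(.015,.02)):
    s=(U>lo)&(U<hi)&(Z>.066)&(Z<.08)&(abs(V)<.09)
    for n,t in(("L",V>0),("R",V<0)):
        v=V[s&t]; 
        if len(v)>5: print(lo,n,len(v),np.percentile(v,[2,98]).round(4))
s=(Z>.06)&(Z<.08)&(abs(V)<.09); print("front u",np.percentile(U[s],[0.5,1,2]).round(4))
s=(Z>.079)&(Z<.09)&(abs(V)<.05); print("shelf front u",np.percentile(U[s],[1,2,5]).round(4),np.median(Z[s]))
rel((.488,.249,.25),16.5)
E
```

```text
time: 1.45
eef_pos: [0.5519, -0.1973, 0.2715]
tcp_rot: [0.995, 0.097, 0.0, -0.0]
contact_force: [-0.1, -1.1, -1.1]
opening: 1.0
finger_force: 0.0
0.0 L 35 [0.0414 0.0542]
0.0 R 51 [-0.0541 -0.0398]
0.005 L 98 [0.0386 0.0578]
0.005 R 102 [-0.0568 -0.0365]
0.01 L 114 [0.0374 0.0588]
0.01 R 114 [-0.0577 -0.0358]
0.015 L 132 [0.0376 0.0594]
0.015 R 116 [-0.0574 -0.0359]
front u [0.0014 0.0021 0.0024]
shelf front u [0.0294 0.0302 0.0332] 0.08375832652567758
shift cm [  2.38 -45.14   2.11] twist -5.47 yaw now 11.03 pos [ 0.5511 -0.1986  0.2712]
```

View pics/w1.png

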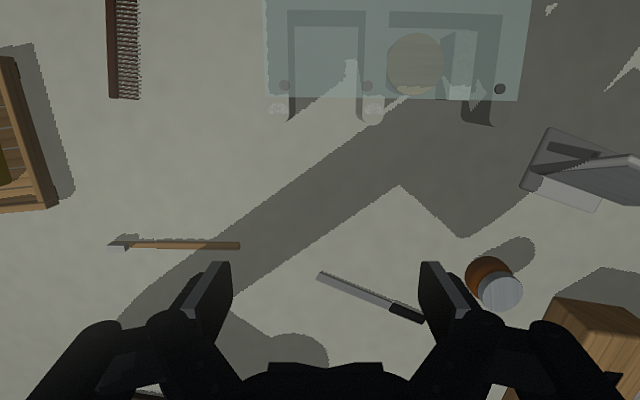

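The wrist view shows the empty bay at about (328,65) between two cheek noses at (280,108) and (372,108), and the filled cubby at (415,65). The inner faces are 73.4 mm apart against the given 74. The mouth is at about (0.605, -0.186). Next is the tray.

```bash
python3 -m pendant '[{"dx":2.4,"dy":-45,"dz":2,"twist":-5.5},{"dx":2.4,"dy":-45,"dz":2,"twist":-5.5},{"dx":2.4,"dy":-45,"dz":2,"twist":-5.5},{"dx":2.4,"dy":-45,"dz":2,"twist":-5.5},{"dx":2.4,"dy":-45,"dz":2,"twist":-5.5},{"dx":2.4,"dy":-45,"dz":2,"twist":-5.5},{"dx":2.4,"dy":-45,"dz":2,"twist":-5.5},{"dx":2.4,"dy":-45,"dz":2,"twist":-5.5},{"dx":2.4,"dy":-45,"dz":2,"twist":-5.5}]'
python3 - <<'E'
from h import *
P=np.load("w1.npy"); y=np.radians(11.0); o=np.array([.6048,-.1858]); d=P[...,:2]-o
U=d[...,0]*np.cos(y)+d[...,1]*np.sin(y); V=-d[...,0]*np.sin(y)+d[...,1]*np.cos(y); Z=P[...,2]
vs=np.arange(-.17,.05,.01); us=[np.percentile(U[(abs(V-v)<.005)&(Z>.080)&(Z<.088)],3) for v in vs]
print("niche yaw corr deg",-np.degrees(np.polyfit(vs,us,1)[0]))
c=cam("wrist"); save(c,"w2.png"); P=cloud(c); hsv=cv2.cvtColor(c["img"],cv2.COLOR_RGB2HSV)
m=cv2.inRange(hsv,(20,150,60),(38,255,255))*((P[...,2]>.054)&(P[...,2]<.07)); m=cv2.morphologyEx(m,cv2.MORPH_OPEN,np.ones((3,3)))
for k in cv2.findContours(m,0,2)[0]:
    if cv2.contourArea(k)>500:
        w=plane(c,k.reshape(-1,2),.06)[:,:2]*1000; q=P[...,2][m>0]
        print(cv2.boundingRect(k),cv2.minAreaRect(w.astype(np.float32)),np.median(q))
rel((.488,.249,.25),16.5)
E
```

```text
time: 2.62
eef_pos: [0.4894, 0.2461, 0.2509]
tcp_rot: [0.99, 0.143, -0.0, 0.0]
contact_force: [0.2, -0.4, 0.7]
opening: 0.997
finger_force: 0.0
niche yaw corr deg -0.37145057380348284
(293, 118, 60, 101) ((493.7955017089844, 252.0791015625), (106.49474334716797, 59.93506622314453), 14.717129707336426) 0.060505040064821936
(174, 109, 69, 102) ((469.91973876953125, 367.9617614746094), (106.26049041748047, 61.659271240234375), 18.0765323638916) 0.060505040064821936
shift cm [-0.07 -0.4   0.11] twist -0.19 yaw now 16.31 pos [0.4898 0.2454 0.2511]
```

View pics/w2.png

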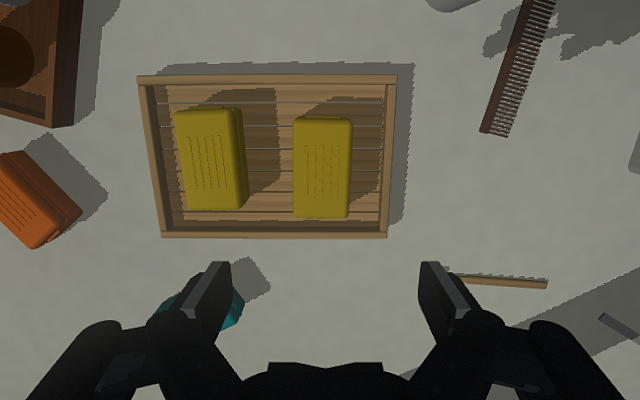

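The view shows both yellow boxes in the tray, left at (208,160) and right at (322,168). Each measures about 106x61 mm at z=0.060, as it must be. The orange box at (38,200) and the turquoise one at (225,305) are outside the tray. I'll take the right one first.

```bash
python3 -c "
from h import *
rel((.494,.252,.11),14.7);rel((.494,.252,.024),14.7)"
```

```text
shift cm [ 0.6  -0.53 14.11] twist 1.61 yaw now 16.31 pos [0.4898 0.2454 0.2511]
shift cm [ 0.6  -0.54 22.71] twist 1.61 yaw now 16.31 pos [0.4898 0.2454 0.2511]
```

```bash
python3 -m pendant '[{"dx":0.6,"dy":-0.55,"dz":6,"twist":1.6},{"dx":0.6,"dy":-0.55,"dz":12,"twist":1.6},{"dx":0.6,"dy":-0.55,"dz":15,"twist":1.6},{"dx":0.6,"dy":-0.55,"dz":17,"twist":1.6},{"dx":0.6,"dy":-0.55,"dz":19,"twist":1.6},{"dx":0.6,"dy":-0.55,"dz":21,"twist":1.6},{"dx":0.6,"dy":-0.55,"dz":22.7,"twist":1.6},{"dx":0.6,"dy":-0.55,"dz":22.7,"twist":1.6},{"dx":0.6,"dy":-0.55,"dz":22.7,"twist":1.6}]' 100 && python3 -m pendant '[{"dz":0},{"dz":0},{"dz":0},{"dz":0},{"dz":0},{"dz":0}]' 40 40
```

```text
time: 3.8
eef_pos: [0.4944, 0.2534, 0.025]
tcp_rot: [0.992, 0.128, 0.001, -0.0]
contact_force: [-0.2, -1.3, 0.0]
opening: 0.999
finger_force: 0.0$[0]: bad value
```

```bash
python3 -m pendant '[{"dx":0,"dy":0,"dz":0.02,"twist":0},{"dx":0,"dy":0,"dz":0.02,"twist":0},{"dx":0,"dy":0,"dz":0.02,"twist":0},{"dx":0,"dy":0,"dz":0.02,"twist":0},{"dx":0,"dy":0,"dz":0.02,"twist":0},{"dx":0,"dy":0,"dz":0.02,"twist":0}]' 40 40
```

```text
time: 4.55
eef_pos: [0.4945, 0.2541, 0.0253]
tcp_rot: [0.992, 0.129, 0.001, -0.0]
contact_force: [-0.4, 0.0, 5.3]
opening: 0.719
finger_force: 45.4
```

```bash
python3 -m pendant '[{"dx":0,"dy":0,"dz":-1,"twist":0},{"dx":0,"dy":0,"dz":-3,"twist":0},{"dx":0,"dy":0,"dz":-5,"twist":0},{"dx":0,"dy":0,"dz":-7,"twist":0},{"dx":0,"dy":0,"dz":-9,"twist":0},{"dx":0,"dy":0,"dz":-11,"twist":0},{"dx":0,"dy":0,"dz":-12,"twist":0},{"dx":0,"dy":0,"dz":-12,"twist":0},{"dx":0,"dy":0,"dz":-12,"twist":0},{"dx":0,"dy":0,"dz":-12,"twist":0}]'
python3 - <<'E'
from h import *
F=[];T=[]
for i in range(12):
    ctrl.read_camera("side"); s=ctrl.get_state(); F.append(s["contact_force"]);T.append(s["wrist_torque"])
print(np.mean(F,0).round(2),np.std(F,0).round(2),np.mean(T,0).round(3),s["opening"],s["finger_force"])
c=cam("top"); P=cloud(c)
for n,p in(("spot1",(312,207)),("spot2",(350,195)),("comb",(312,177)),("brush",(310,240)),("brushR",(363,232)),("trayBR",(283,225))): print(n,plane(c,[p],0)[0].round(3))
rel((.494,.09,.16),11)
E
```

```text
time: 5.8
eef_pos: [0.4929, 0.2535, 0.143]
tcp_rot: [0.992, 0.129, -0.001, 0.0]
contact_force: [0.1, -0.6, -1.3]
opening: 0.719
finger_force: 44.9
[ 0.03 -0.02 -0.8 ] [0.38 0.41 0.43] [ 0.006 -0.003  0.019] 0.7154895304816454 44.86888602375984
spot1 [0.487 0.064 0.   ]
spot2 [ 0.528 -0.054  0.   ]
comb [0.583 0.066 0.   ]
brush [0.384 0.067 0.   ]
brushR [ 0.413 -0.096  0.   ]
trayBR [0.428 0.152 0.   ]
shift cm [-4.14 15.84 -1.58] twist 3.77 yaw now 14.77 pos [0.4936 0.2537 0.1442]
```

Box B weighs about 0.8 N. I'll set it on the open ledge between the comb and the toothbrush.

```bash
python3 -m pendant '[{"dx":-1.5,"dy":4,"dz":-1.5,"twist":2},{"dx":-3,"dy":9,"dz":-1.5,"twist":3.8},{"dx":-4,"dy":14,"dz":-1.5,"twist":3.8},{"dx":-5.4,"dy":18.2,"dz":2,"twist":3.8},{"dx":-5.4,"dy":18.2,"dz":6,"twist":3.8},{"dx":-5.4,"dy":18.2,"dz":9,"twist":3.8},{"dx":-5.4,"dy":18.2,"dz":11,"twist":3.8},{"dx":-5.4,"dy":18.2,"dz":11.5,"twist":3.8},{"dx":-5.4,"dy":18.2,"dz":11.5,"twist":3.8}]'; python3 -c "
from h import *
rel((.486,.065,.0145),11)"
```

```text
time: 7.58
eef_pos: [0.4881, 0.064, 0.0295]
tcp_rot: [0.995, 0.096, 0.0, 0.0]
contact_force: [-0.2, -0.3, -1.1]
opening: 0.722
finger_force: 44.8
shift cm [-0.19 -0.14  1.5 ] twist -0.02 yaw now 10.98 pos [0.4881 0.064  0.0295]
```

```bash
python3 -m pendant '[{"dx":0,"dy":0,"dz":0.6,"twist":0},{"dx":0,"dy":0,"dz":1.1,"twist":0},{"dx":0,"dy":0,"dz":1.4,"twist":0},{"dx":0,"dy":0,"dz":1.55,"twist":0},{"dx":0,"dy":0,"dz":1.55,"twist":0}]' && python3 -m pendant '[{"dx":0,"dy":0,"dz":0.01,"twist":0},{"dx":0,"dy":0,"dz":0.01,"twist":0},{"dx":0,"dy":0,"dz":0.01,"twist":0},{"dx":0,"dy":0,"dz":0.01,"twist":0},{"dx":0,"dy":0,"dz":-3,"twist":0},{"dx":0,"dy":0,"dz":-7,"twist":0},{"dx":0,"dy":0,"dz":-12,"twist":0},{"dx":0,"dy":0,"dz":-15,"twist":0},{"dx":0,"dy":0,"dz":-15,"twist":0}]' 100
python3 -c "
from h import *
rel((.470,.368,.164),18.1)
c=cam('top');P=cloud(c);hsv=cv2.cvtColor(c['img'],cv2.COLOR_RGB2HSV)
m=cv2.inRange(hsv,(20,150,60),(38,255,255))
for k in cv2.findContours(m,0,2)[0]:
    if cv2.contourArea(k)>60: print(cv2.boundingRect(k),plane(c,[cv2.minAreaRect(k)[0]],.048))
F=np.mean([[ctrl.read_camera('side') is None or ctrl.get_state()['contact_force']][0] for i in range(8)],0);print(F)
"
```

```text
time: 8.2
eef_pos: [0.4878, 0.064, 0.0136]
tcp_rot: [0.995, 0.096, -0.0, -0.0]
contact_force: [0.3, -0.0, 0.2]
opening: 0.72
finger_force: 45.0
time: 9.32
eef_pos: [0.4898, 0.0639, 0.1668]
tcp_rot: [0.995, 0.096, 0.003, 0.001]
contact_force: [-0.2, 0.1, -0.4]
opening: 1.0
finger_force: 0.0
shift cm [  3.85 -30.23   0.25] twist -7.12 yaw now 10.98 pos [0.4898 0.0639 0.1668]
(196, 189, 30, 41) [[0.46553274 0.3677245  0.048     ]]
[-0.04690178  0.02776234 -0.32129059]
```

```bash
python3 -m pendant '[{"dx":0.8,"dy":-6,"dz":0.2,"twist":-2},{"dx":1.6,"dy":-12,"dz":0.2,"twist":-4},{"dx":2.4,"dy":-18,"dz":0.2,"twist":-6},{"dx":3.2,"dy":-24,"dz":0.2,"twist":-7.1},{"dx":3.85,"dy":-30.2,"dz":0.2,"twist":-7.1},{"dx":3.85,"dy":-30.2,"dz":2,"twist":-7.1},{"dx":3.85,"dy":-30.2,"dz":5,"twist":-7.1},{"dx":3.85,"dy":-30.2,"dz":6,"twist":-7.1},{"dx":3.85,"dy":-30.2,"dz":6,"twist":-7.1}]' 100; python3 -c "
from h import *
rel((.470,.368,.024),18.1)"
```

```text
time: 10.9
eef_pos: [0.4677, 0.3667, 0.1024]
tcp_rot: [0.988, 0.157, -0.001, 0.001]
contact_force: [0.0, 0.3, -0.2]
opening: 1.002
finger_force: 0.0
shift cm [ 0.29 -0.06  7.84] twist -0.09 yaw now 18.01 pos [0.4677 0.3667 0.1024]
```

```bash
python3 -m pendant '[{"dx":0.2,"dy":-0.05,"dz":2,"twist":0},{"dx":0.2,"dy":-0.05,"dz":4.5,"twist":0},{"dx":0.2,"dy":-0.05,"dz":6.5,"twist":0},{"dx":0.2,"dy":-0.05,"dz":7.8,"twist":0},{"dx":0.2,"dy":-0.05,"dz":7.8,"twist":0}]' 100 && python3 -m pendant '[{"dx":0,"dy":0,"dz":0.01,"twist":0},{"dx":0,"dy":0,"dz":0.01,"twist":0},{"dx":0,"dy":0,"dz":0.01,"twist":0},{"dx":0,"dy":0,"dz":0.01,"twist":0},{"dx":0,"dy":0,"dz":0.01,"twist":0}]' 40 45 && python3 -m pendant '[{"dx":0,"dy":0,"dz":-1,"twist":0},{"dx":0,"dy":0,"dz":-3,"twist":0},{"dx":0,"dy":0,"dz":-5,"twist":0},{"dx":0,"dy":0,"dz":-7,"twist":0},{"dx":0,"dy":0,"dz":-9,"twist":0},{"dx":0,"dy":0,"dz":-11,"twist":0},{"dx":0,"dy":0,"dz":-13,"twist":0},{"dx":0,"dy":0,"dz":-14,"twist":0},{"dx":0,"dy":0,"dz":-14,"twist":0},{"dx":0,"dy":0,"dz":-14,"twist":0}]'
python3 - <<'E'
from h import *
F=[]
for i in range(12):
    ctrl.read_camera("side"); s=ctrl.get_state(); F.append(s["contact_force"])
print(np.mean(F,0).round(2),np.std(F,0).round(2),s["opening"],s["time"])
c=cam('top');hsv=cv2.cvtColor(c['img'],cv2.COLOR_RGB2HSV); save(c,"top2.png")
m=cv2.inRange(hsv,(20,150,60),(38,255,255))
for k in cv2.findContours(m,0,2)[0]:
    if cv2.contourArea(k)>60: print(cv2.boundingRect(k),plane(c,[cv2.minAreaRect(k)[0]],.048))
y=np.radians(10.8); m=np.array([.6048,-.1858]); x=np.array([np.cos(y),np.sin(y)])
print("hover",m-.075*x); rel((*(m-.075*x),.14),10.8)
E
```

```text
time: 11.52
eef_pos: [0.4692, 0.3684, 0.0243]
tcp_rot: [0.988, 0.157, -0.001, 0.0]
contact_force: [-0.3, -0.3, -0.7]
opening: 0.998
finger_force: 0.0
time: 12.15
eef_pos: [0.4708, 0.3694, 0.0268]
tcp_rot: [0.988, 0.157, 0.001, -0.0]
contact_force: [-0.0, -0.7, 5.3]
opening: 0.717
finger_force: 52.5
time: 13.4
eef_pos: [0.4693, 0.3685, 0.1645]
tcp_rot: [0.988, 0.157, -0.001, 0.0]
contact_force: [-0.4, -1.3, -3.2]
opening: 0.718
finger_force: 51.7
[-0.13 -0.06 -2.61] [0.5  0.43 0.41] 0.7149576633793236 14.0
(300, 188, 25, 38) [[0.48142419 0.06341034 0.048     ]]
hover [ 0.53112846 -0.1998536 ]
shift cm [-11.82  55.97   2.55] twist 7.27 yaw now 18.07 pos [0.4699 0.3689 0.1656]
```

Box A weighs about 2.6 N against 0.8 N, so A is the heavier and goes to the niche. B stands on the ledge at (0.481, 0.063).

```bash
python3 -m pendant '[{"dx":-1,"dy":4,"dz":0,"twist":0},{"dx":-2,"dy":9.5,"dz":0,"twist":1},{"dx":-3.2,"dy":15.5,"dz":0,"twist":2},{"dx":-4.4,"dy":21.5,"dz":0,"twist":3},{"dx":-5.6,"dy":27.5,"dz":0,"twist":4},{"dx":-6.9,"dy":33.5,"dz":0,"twist":5},{"dx":-8.2,"dy":39.5,"dz":0,"twist":6},{"dx":-9.5,"dy":45.5,"dz":0,"twist":7},{"dx":-10.8,"dy":51,"dz":0,"twist":7.3},{"dx":-11.8,"dy":56,"dz":0,"twist":7.3}]'; python3 -m pendant '[{"dx":0,"dy":0,"dz":3,"twist":0},{"dx":0,"dy":0,"dz":6,"twist":0},{"dx":0,"dy":0,"dz":9,"twist":0},{"dx":0,"dy":0,"dz":10,"twist":0},{"dx":0,"dy":0,"dz":10.5,"twist":0},{"dx":0,"dy":0,"dz":10.5,"twist":0}]'
python3 - <<'E'
from h import *
c=cam("wrist"); save(c,"w3.png"); P=cloud(c)
y=np.radians(10.8); o=np.array([.6048,-.1858]); d=P[...,:2]-o
U=d[...,0]*np.cos(y)+d[...,1]*np.sin(y); V=-d[...,0]*np.sin(y)+d[...,1]*np.cos(y); Z=P[...,2]
for lo,hi in((.0,.005),(.005,.010),(.010,.015),(.015,.02)):
    s=(U>lo)&(U<hi)&(Z>.064)&(Z<.08)&(abs(V)<.09)
    for n,t in(("L",V>0),("R",V<0)):
        v=V[s&t]
        if len(v)>5: print(lo,n,len(v),np.percentile(v,[2,98]).round(4))
s=(Z>.06)&(Z<.08)&(abs(V)<.09)&(U>-.01); print("front u",np.percentile(U[s],[0.5,1,2]).round(4))
vs=np.arange(-.12,.05,.01); us=[np.percentile(U[(abs(V-v)<.005)&(Z>.080)&(Z<.088)],3) for v in vs]
print("yaw corr",-np.degrees(np.polyfit(vs,us,1)[0]),np.mean(us))
hsv=cv2.cvtColor(c["img"],cv2.COLOR_RGB2HSV); m=cv2.inRange(hsv,(20,150,50),(38,255,255)); m=cv2.morphologyEx(m,cv2.MORPH_OPEN,np.ones((3,3)))
k=max(cv2.findContours(m,0,2)[0],key=cv2.contourArea); mm=np.zeros_like(m); cv2.drawContours(mm,[k],-1,255,-1)
s=(mm>0)&(c["depth"]>0); print("box",cv2.boundingRect(k),"z top",np.percentile(Z[s],[50,90]).round(4))
zt=np.percentile(Z[s],90); s&=Z>zt-.006; print("U",np.percentile(U[s],[1,99]).round(4),"V by U")
for a in np.arange(-.07,-.015,.01):
    t=s&(abs(U-a)<.004)
    if t.sum()>20: print(a.round(3),np.percentile(V[t],[2,98]).round(4))
rel((.531,-.1999,.03),10.8)
E
```

```text
time: 15.3
eef_pos: [0.5314, -0.2024, 0.1659]
tcp_rot: [0.996, 0.093, 0.0, 0.0]
contact_force: [0.9, -0.1, -2.3]
opening: 0.715
finger_force: 52.7
time: 16.05
eef_pos: [0.5321, -0.2004, 0.0615]
tcp_rot: [0.996, 0.094, 0.001, 0.0]
contact_force: [-0.4, -0.0, -2.3]
opening: 0.719
finger_force: 54.0
0.0 L 641 [0.0388 0.0565]
0.0 R 646 [-0.0564 -0.0381]
0.005 L 862 [0.0373 0.0585]
0.005 R 870 [-0.0581 -0.0366]
0.01 L 901 [0.0369 0.0588]
0.01 R 898 [-0.0582 -0.0365]
0.015 L 939 [0.0369 0.0586]
0.015 R 943 [-0.0583 -0.0365]
front u [-0.0008 -0.0005 -0.    ]
yaw corr 33.59236587186636 -0.009887697715481661
box (243, 159, 166, 214) z top [0.0952 0.0961]
U [-0.1029 -0.0234] V by U
-0.07 [-0.0278  0.0289]
-0.06 [-0.0278  0.0289]
-0.05 [-0.0278  0.0289]
-0.04 [-0.0279  0.0288]
-0.03 [-0.0278  0.0288]
-0.02 [-0.0252  0.0252]
shift cm [-0.12 -0.09  3.18] twist -0.02 yaw now 10.78 pos [ 0.5323 -0.2005  0.0618]
```

View pics/w3.png

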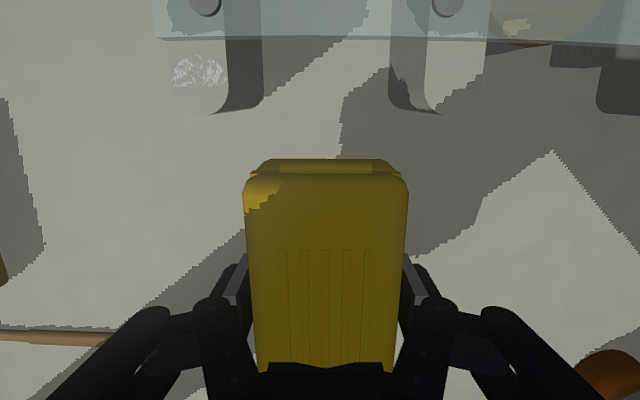

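The view shows the held box at (325,265) in line with the bay. The nose foot inner edges are at (263,100) and (389,100). The centre offset is under 1 mm. I'll lower the box and carry its tip about 17 mm into the mouth.

```bash
python3 -m pendant '[{"dx":0,"dy":0,"dz":2,"twist":0},{"dx":0,"dy":0,"dz":3.5,"twist":0},{"dx":0,"dy":0,"dz":4.3,"twist":0},{"dx":0,"dy":0,"dz":4.5,"twist":0},{"dx":1,"dy":0,"dz":4.5,"twist":0},{"dx":2,"dy":0,"dz":4.5,"twist":0},{"dx":3,"dy":0,"dz":4.5,"twist":0},{"dx":3.4,"dy":0,"dz":4.65,"twist":0},{"dx":3.4,"dy":0,"dz":4.75,"twist":0},{"dx":3.4,"dy":0,"dz":4.75,"twist":0}]'; python3 -c "
from h import *
y=np.radians(10.8);x=np.array([np.cos(y),np.sin(y)]);m=np.array([.6048,-.1858]);p=m-.04*x
rel((*p,.0140),10.8)"
```

```text
time: 17.35
eef_pos: [0.566, -0.1939, 0.0148]
tcp_rot: [0.996, 0.094, 0.001, 0.0]
contact_force: [-0.5, 1.7, 4.6]
opening: 0.721
finger_force: 55.0
shift cm [-0.04 -0.07  0.08] twist -0.01 yaw now 10.79 pos [ 0.566  -0.1939  0.0148]
```

```bash
python3 -m pendant '[{"dx":0,"dy":0,"dz":0.01,"twist":0},{"dx":0,"dy":0,"dz":0.01,"twist":0},{"dx":0,"dy":0,"dz":0.01,"twist":0},{"dx":0,"dy":0,"dz":-1,"twist":0},{"dx":0,"dy":0,"dz":-4,"twist":0},{"dx":0,"dy":0,"dz":-9,"twist":0},{"dx":-4,"dy":0,"dz":-11,"twist":0},{"dx":-9,"dy":0,"dz":-11,"twist":0},{"dx":-9,"dy":0,"dz":-11,"twist":0}]' 100; python3 -m pendant '[{"dx":0,"dy":0,"dz":0.01,"twist":0},{"dx":0,"dy":0,"dz":0.01,"twist":0},{"dx":0,"dy":0,"dz":0.01,"twist":0},{"dx":0,"dy":0,"dz":0.01,"twist":0},{"dx":0,"dy":0,"dz":0.01,"twist":0},{"dx":0,"dy":0,"dz":0.01,"twist":0}]' 0 20
python3 - <<'E'
from h import *
c=cam("wrist"); save(c,"w4.png"); P=cloud(c)
y=np.radians(10.8); o=np.array([.6048,-.1858]); d=P[...,:2]-o
U=d[...,0]*np.cos(y)+d[...,1]*np.sin(y); V=-d[...,0]*np.sin(y)+d[...,1]*np.cos(y); Z=P[...,2]
hsv=cv2.cvtColor(c["img"],cv2.COLOR_RGB2HSV); m=cv2.inRange(hsv,(20,150,50),(38,255,255)); m=cv2.morphologyEx(m,cv2.MORPH_OPEN,np.ones((3,3)))
k=max(cv2.findContours(m,0,2)[0],key=cv2.contourArea); mm=np.zeros_like(m); cv2.drawContours(mm,[k],-1,255,-1)
s=(mm>0)&(c["depth"]>0); zt=np.percentile(Z[s],90); print("z",zt,"U all",np.percentile(U[s],[1,99]).round(4)); s&=Z>zt-.006
print("U",np.percentile(U[s],[1,99]).round(4))
for a in np.arange(-.09,.02,.02):
    t=s&(abs(U-a)<.004)
    if t.sum()>20: print(a.round(3),np.percentile(V[t],[2,98]).round(4))
x=np.array([np.cos(y),np.sin(y)]); p=o-.125*x+.0005*np.array([-np.sin(y),np.cos(y)]); rel((*p,.024),10.8); print(ctrl.get_state()["opening"],ctrl.get_state()["time"])
E
```

```text
time: 18.48
eef_pos: [0.4738, -0.2103, 0.1231]
tcp_rot: [0.996, 0.093, -0.001, -0.0]
contact_force: [-0.2, 0.8, -0.2]
opening: 0.997
finger_force: 0.0
time: 19.23
eef_pos: [0.4764, -0.2105, 0.1228]
tcp_rot: [0.996, 0.094, -0.0, -0.0]
contact_force: [-0.3, 0.1, 0.1]
opening: -0.0
finger_force: 0.0
z 0.0496873114936453 U all [-0.0937  0.0042]
U [-0.093   0.0041]
-0.09 [-0.0274  0.0288]
-0.07 [-0.0282  0.0292]
-0.05 [-0.0282  0.0292]
-0.03 [-0.0282  0.0292]
-0.01 [-0.0283  0.0293]
shift cm [ 0.58 -0.08  9.89] twist -0.03 yaw now 10.77 pos [ 0.4764 -0.2106  0.1229]
-0.0006336978691586231 19.275
```

View pics/w4.png

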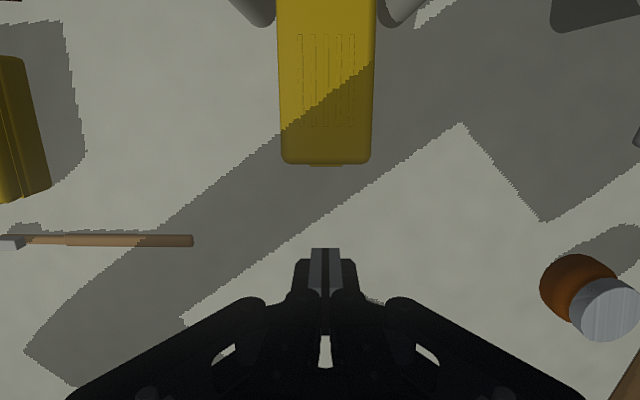

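The view shows the box straight in the mouth, its rear end at (325,163), and the closed fingers at (325,270) right behind it. B stands at the left edge at (20,130). I'll lower and push.

```bash
python3 -m pendant '[{"dx":0.5,"dy":-0.1,"dz":4,"twist":0},{"dx":0.5,"dy":-0.1,"dz":7.5,"twist":0},{"dx":0.5,"dy":-0.1,"dz":9.3,"twist":0},{"dx":0.5,"dy":-0.1,"dz":9.9,"twist":0},{"dx":0.5,"dy":-0.1,"dz":9.9,"twist":0},{"dx":1.2,"dy":-0.1,"dz":9.9,"twist":0},{"dx":1.7,"dy":-0.1,"dz":9.9,"twist":0},{"dx":2.2,"dy":-0.1,"dz":9.9,"twist":0},{"dx":2.7,"dy":-0.1,"dz":9.9,"twist":0},{"dx":3.2,"dy":-0.1,"dz":9.9,"twist":0}]'; python3 -m pendant '[{"dx":0.6,"dy":0,"dz":0,"twist":0},{"dx":1.2,"dy":0,"dz":0,"twist":0},{"dx":1.8,"dy":0,"dz":0,"twist":0},{"dx":2.4,"dy":0,"dz":0,"twist":0},{"dx":3,"dy":0,"dz":0,"twist":0}]'
python3 - <<'E'
from h import *
c=cam("wrist"); save(c,"w5.png"); P=cloud(c)
y=np.radians(10.8); o=np.array([.6048,-.1858]); d=P[...,:2]-o
U=d[...,0]*np.cos(y)+d[...,1]*np.sin(y); V=-d[...,0]*np.sin(y)+d[...,1]*np.cos(y); Z=P[...,2]
hsv=cv2.cvtColor(c["img"],cv2.COLOR_RGB2HSV); m=cv2.inRange(hsv,(20,150,30),(38,255,255)); s=(m>0)&(Z>.043)&(Z<.056)
print("U",np.percentile(U[s],[1,99]).round(4))
for a in np.arange(-.09,.03,.02):
    t=s&(abs(U-a)<.004)
    if t.sum()>20: print(a.round(3),np.percentile(V[t],[2,98]).round(4))
x=np.array([np.cos(y),np.sin(y)]); p=o-.019*x+.0005*np.array([-np.sin(y),np.cos(y)]); rel((*p,.024),10.8)
E
```

```text
time: 20.52
eef_pos: [0.5076, -0.2035, 0.0239]
tcp_rot: [0.996, 0.094, -0.0, -0.0]
contact_force: [-2.7, -0.1, 1.2]
opening: -0.002
finger_force: 1.3
time: 21.15
eef_pos: [0.5375, -0.1979, 0.0239]
tcp_rot: [0.996, 0.094, -0.0, -0.0]
contact_force: [-2.7, -0.2, 1.8]
opening: -0.0
finger_force: 1.2
U [-0.05    0.0293]
-0.05 [-0.0265  0.0288]
-0.03 [-0.0273  0.0296]
-0.01 [-0.0274  0.0297]
0.01 [-0.0274  0.0296]
shift cm [4.86 0.01 0.01] twist -0.03 yaw now 10.77 pos [ 0.5383 -0.1979  0.024 ]
```

The box is sliding straight, at 2.7 N and in line within 1 mm. I'll continue.

```bash
python3 -m pendant '[{"dx":0.6,"dy":0,"dz":0,"twist":0},{"dx":1.2,"dy":0,"dz":0,"twist":0},{"dx":1.8,"dy":0,"dz":0,"twist":0},{"dx":2.4,"dy":0,"dz":0,"twist":0},{"dx":3,"dy":0,"dz":0,"twist":0},{"dx":3.5,"dy":0,"dz":0,"twist":0},{"dx":4,"dy":0,"dz":0,"twist":0},{"dx":4.2,"dy":0,"dz":0,"twist":0}]'; python3 -m pendant '[{"dx":0.1,"dy":0,"dz":0,"twist":0},{"dx":0.2,"dy":0,"dz":0,"twist":0},{"dx":0.3,"dy":0,"dz":0,"twist":0},{"dx":0.4,"dy":0,"dz":0,"twist":0}]'; python3 -c "
from h import *
rel((*(np.array([.6048,-.1858])-.019*np.array([.9823,.1874])),.024),10.8)"
```

```text
time: 22.2
eef_pos: [0.5787, -0.1901, 0.0239]
tcp_rot: [0.996, 0.094, 0.0, 0.0]
contact_force: [-1.9, -1.1, -0.2]
opening: 0.001
finger_force: 0.9
time: 22.7
eef_pos: [0.5823, -0.1894, 0.0239]
tcp_rot: [0.996, 0.094, -0.0, -0.0]
contact_force: [-0.3, -0.4, -0.0]
opening: 0.002
finger_force: 0.7
shift cm [ 0.38  0.07 -0.01] twist -0.03 yaw now 10.77 pos [ 0.5823 -0.1894  0.0239]
```

```bash
for i in 1; do python3 -m pendant '[{"dx":0.1,"dy":0,"dz":0,"twist":0},{"dx":0.2,"dy":0,"dz":0,"twist":0},{"dx":0.3,"dy":0,"dz":0,"twist":0}]'; done; python3 -m pendant '[{"dx":0.1,"dy":0,"dz":0,"twist":0},{"dx":0.1,"dy":0,"dz":0,"twist":0}]';  python3 -m pendant '[{"dx":0.1,"dy":0,"dz":0,"twist":0},{"dx":0.1,"dy":0,"dz":0,"twist":0}]'
```

```text
time: 23.08
eef_pos: [0.584, -0.189, 0.0239]
tcp_rot: [0.996, 0.094, -0.002, -0.0]
contact_force: [-6.8, -2.7, 3.7]
opening: 0.002
finger_force: 3.8
time: 23.32
eef_pos: [0.5841, -0.189, 0.0239]
tcp_rot: [0.996, 0.094, -0.003, -0.0]
contact_force: [-9.0, -1.8, 4.4]
opening: 0.001
finger_force: 4.5
time: 23.58
eef_pos: [0.5841, -0.189, 0.0239]
tcp_rot: [0.996, 0.095, -0.004, -0.001]
contact_force: [-12.0, -3.0, 6.0]
opening: -0.003
finger_force: 6.0
```

The force has risen to 12 N with no further motion, 2 mm from the predicted home position, so the box is against the back wall. I'll back off and check.

```bash
python3 -m pendant '[{"dx":-0.5,"dy":0,"dz":0,"twist":0},{"dx":-1.5,"dy":0,"dz":0,"twist":0},{"dx":-4,"dy":0,"dz":0,"twist":0},{"dx":-8,"dy":0,"dz":0,"twist":0},{"dx":-11,"dy":0,"dz":-4,"twist":0},{"dx":-11,"dy":0,"dz":-10,"twist":0},{"dx":-11,"dy":0,"dz":-15,"twist":0},{"dx":-11,"dy":0,"dz":-18,"twist":0},{"dx":-11,"dy":0,"dz":-18,"twist":0},{"dx":-11,"dy":0,"dz":-18,"twist":0}]'
python3 - <<'E'
from h import *
c=cam("wrist"); save(c,"w6.png"); P=cloud(c)
y=np.radians(10.8); o=np.array([.6048,-.1858]); d=P[...,:2]-o
U=d[...,0]*np.cos(y)+d[...,1]*np.sin(y); V=-d[...,0]*np.sin(y)+d[...,1]*np.cos(y); Z=P[...,2]
hsv=cv2.cvtColor(c["img"],cv2.COLOR_RGB2HSV); m=cv2.inRange(hsv,(20,110,30),(38,255,255))
s=(m>0)&(Z>.043)&(Z<.056)&(abs(V)<.04); print("top U",np.percentile(U[s],[1,99]).round(4),s.sum())
for a in (0,.01,.02):
    t=s&(abs(U-a)<.004)
    if t.sum()>20: print(a,np.percentile(V[t],[2,98]).round(4))
s=(Z>.06)&(Z<.08)&(abs(V)<.06)&(U>-.03); print("noses front U",np.percentile(U[s],[.5,1,2]).round(4))
s=(m>0)&(V>.2)&(Z>.02);  print("B",s.sum(),np.median(Z[s]) if s.any() else 0)
E
```

```text
time: 24.82
eef_pos: [0.4785, -0.2085, 0.2026]
tcp_rot: [0.996, 0.094, -0.001, -0.001]
contact_force: [-0.3, -0.5, -0.5]
opening: -0.005
finger_force: 0.0
top U [-0.006   0.0276] 3314
0 [-0.0279  0.0297]
0.01 [-0.0281  0.0301]
0.02 [-0.0279  0.03  ]
noses front U [-0.0014 -0.0012 -0.0009]
B 8927 0.04808620981868955
```

View pics/w6.png

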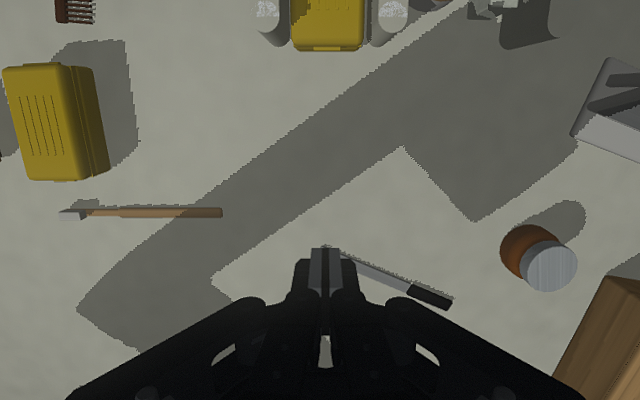

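The view shows box A straight in the bay, with its rear end at (327,50) standing 5 mm of shell in front of the noses, as a home box should. Box B stands upright at (50,120), top at z=0.048. The toothbrush, file and jar are undisturbed. I'm handing it in.

```bash
python3 -c "
from plant import ctrl
print(ctrl.sign_off())"
```

```text
the job is handed in; nothing more can be done
None
```

The heavier box (box A, about 2.6 N against 0.8 N) is fully home against the back wall of the bay, the lighter box stands upright on the open ledge, and the job was handed in after about 25 s of the 72 s allowed.

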